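Feel for the shaker's short foot and shim it

TASK

The orbital shaker rocks because one of its two front feet does not reach the bench. Take the white tapered feeler shim by its grip and slide its blade along the bench under the front feet from the front to feel which one it enters (it jams at once at the sound foot): leave it flat on the bench, pushed straight in under the short foot until it is snug and carries that foot (firm, not crammed). Never force it, do not bump the shaker and leave the dishes, notes and slide box where they are.

Things in the scene. Friction and masses are not known exactly. Their poses are not given: they have to be found in the camera images.
- shim_grip (a point): middle, 17 mm up, of the shim's grip: an upright block 36 mm long (shim x), 16 mm wide (shim y) and 34 mm high. The shim is one white plastic piece of about 60 g, lying flat on the bench to the left or right of the shaker's front, its blade pointing roughly away from the robot
- shim_tip (a point): middle of the tip of the shim's blade, 118 mm from the grip's middle along shim x, 0.8 mm over the underside. The blade, 24 mm wide, runs 100 mm from the grip's front face, 9.6 mm thick there and tapering evenly to 1.6 mm at the tip; its underside is flat and level with the grip's
- shim: the same shim: origin under the middle of its grip, x along the blade to the tip, z up. Under the short foot the tip gets at least 17 mm behind the foot's front face before the blade first touches it; at the sound foot the tip stops at the front face. Any contact over 22 N between shim and feet or shaker counts as forcing
- shaker: orbital shaker, fixed: grey base plate 280 (x) by 260 (y) mm, 16 to 28 mm over the bench; housing set back 34 mm from the plate's front edge; platform with flasks on top. Origin on the bench under its middle, x from its front (knobs, towards the robot) to its back, y left, z up. Front feet at x -121, y +115 and -115 mm, each below a bright screw head on the plate
- foot_1: a front foot of the shaker: grey rubber block, 30 mm (x) by 28 mm (y). Origin on its vertical axis, within 6 mm of the bench, axes as the shaker's; its front face is 15 mm before the origin (-x). foot_1 and foot_2 stand left and right in either order: read it. One of them ends 3 to 5.5 mm above the bench (the origin's height does not tell which), the other stands on it
- foot_2: the other front foot, alike but for the gap. The rubber gives upward by 1 mm for each 8 N (3 mm at most) and hardly at all sideways. The shim is snug when the foot bears on it with 1 to 9 N; it bears with about 0.4 of the push along the blade, so a push grown by 5 to 12 N is right
- dish_small_mid (a point): small round covered dish, 58 mm across, 14 mm high, on the bench in front of the shaker, between its front feet; point at its centre. Leave it alone
- dish_large: covered dish, 93 mm across, 16 mm high; origin under its centre. Leave it alone
- notes: pad of yellow-green sticky notes, 75 x 75 x 22 mm; origin under its centre. It lies on the opposite side of the bench from the shim. Leave it alone
- slidebox: grey box for slides, 100 x 85 x 33 mm; origin under its centre. Leave it alone
Not all that is in view belongs to the job. There is more than one size of the shim; the job needs the smallest.

How it is judged:
By the outcome, as a careful person would: the job done as asked, in the order asked, and still so for the second after the job is handed in, with the robot touching nothing.
It also fails if it takes over 70 s, if anything falls off the work surface, if the arm or the gripper's body presses on something with over 40 N, if the wrist force passes 120 N, or if a joint passes its speed limit or range.

ROBOT

A 6-joint arm with a two-finger parallel gripper is mounted at the origin on the work surface. World frame = base frame: x ahead of the robot, y to its left, z up, the work surface at z = 0. Lengths are in m, angles in rad, forces in N, time in s.
With the tool pointing down it reaches from about 0.15 to 0.775 m from the base axis. Payload 6.1 kg.
Tool frame: the origin (TCP) lies midway between the tips of the shut fingers; the grasp point (between the pads) lies 19 mm behind it; z points along the fingers, y is the direction in which the jaws open and shut (so a half turn about z gives the same grasp; the last joint's range is limited). The gripper opens to 85 mm and grips with 20 to 120 N. Pads are 22 mm wide; open, the fingers measure 114 mm over their backs; the gripper's body (76 mm by 85 mm) begins 54 mm behind the grasp point. The pads swing forward as they close: fully open they stand 13 mm farther back than shut.
Start: joints at [-1.214, 0.126, -0.04, 1.405, 0, 1.571], TCP at [0.183, -0.492, 0.231] pointing down, gripper open.
Joint ranges: [-2.72, 2.72], [-0.95, 1.95], [-1.27, 1.35], [-1.78, 2.02], [-1.46, 1.47], [-3.14, 3.14]. Speed limits (rad/s): [2.39, 2.39, 3.01, 3.14, 3.14, 3.14].

INTERFACE

Orientations are given as a rotation vector (axis times angle).
In Python, from rig import r, imaging, job_done gives the robot as it stands.
- The arm moves only by the tool apply_moves, never from a script. Its argument "targets" is a list that holds one entry, the list of rows, each a list of 5 numbers: the finger opening in mm, from 0 to 85.4, then the shift along the tool's x, y, z scaled (see below), then the turn about the tool's z scaled (see below). A call has 1 to 8 rows; each row is the pose to reach, as a shift and turn from the pose measured when the call began, along the tool's axes at that moment; what a row does not reach only later rows make up. The controller multiplies each number of a shift by 0.2 m and each number of a turn by 45 degrees. A row lasts 1/12 s, in which the tool goes at most 41.7 mm and 7.16 degrees, less where a joint would pass 70% of its speed; a pose out of reach is approached as far as the arm can. A call with a number of a shift or a turn outside -1 to 1 is refused whole. A call with a gripper value outside its range is refused whole. The fingers move at their own pace and stop on an object; "force" is the grip in N (left out, the last holds). Time passes only in rows, so rows that repeat a pose let the fingers close. It gives the time, the measured TCP pose, the force and the opening at its end, in the units of the state.
- r.get_state(): the state, without advancing time (a new reading comes with each control period).
- imaging.get_image(name): name is "scene" or "top"; returns the picture (480x640x3 uint8, red, green, blue); there is no depth.
- imaging.camera_info(name): a dict with "fov_y" (degrees; the focal length in pixels is half the picture's height over the tangent of half this angle, whatever the lens; pixels are square), "cx", "cy" (the principal point, pixels), "rvec" (rotation vector, rad) and "tvec" (3), from world to camera coordinates, as OpenCV has them. Camera axes: x right, y down, z forward; pixel columns grow to the right and rows downward; lengths in m; the calibration is good to about 2 mm. A picture is of the moment at which its call begins. camera_info takes no time and is no camera call.
- job_done(): hands the job in, once; it reports no verdict.
The state is a dict: "time": time; "qpos": joint angles; "dq": joint speeds; "joint_efforts": joint torques, N m; "eef_pos": TCP position; "orientation": TCP orientation; "contact_force": force on the tool from outside, world axes, zero at the start; "wrist_torque": the same for the moment, N m; "opening": opening from 0.0 (shut) to 1.0 (fully open).
Only numpy, scipy, OpenCV 4.12 (cv2) and the standard library are available. Lean on these libraries where they do the work, as an engineer would, in place of code of your own. Each camera call takes 0.05 s, during which the arm holds its last target.

## Working session

There is one attempt and no reset: what is moved stays moved. The work goes in short steps, Python scripts to look and compute and a tool call to move; the robot and the scene stay as the last step left them, time stands still between calls to the robot, and variables do not carry over. Pictures are saved under pics/ and viewed, and the job is handed in when it is done.

Besides the shell and the picture viewer there is one more tool, called after "Call:" as name(argument=value, ...), one argument or row to a line, values as JSON. apply_moves: Moves the arm, as the interface text tells. Shifts and turns lie within -1 to 1; 1 stands for 0.2 m of shift or 45 degrees of turn. Its arguments: {"type":"object","properties":{"targets":{"type":"array","items":{"type":"array","items":{"type":"array","items":{"type":"number"}}}},"force":{"type":"number"}},"required":["targets"]}

```bash
mkdir -p pics; ls; python3 - <<'E'
from rig import r, imaging
import cv2
print(r.get_state())
for n in ("scene","top"):
    print(n,imaging.camera_info(n))
    cv2.imwrite(f"pics/{n}0.png",cv2.cvtColor(imaging.get_image(n),cv2.COLOR_RGB2BGR))
E
```

```text
pics
{'time': 0.0, 'qpos': array([-1.21398346e+00,  1.26401824e-01, -4.06324266e-02,  1.40537737e+00,
       -1.54047144e-05,  1.57076282e+00]), 'dq': array([ 1.28482628e-03, -8.51777978e-04,  9.41847823e-05, -1.61497869e-03,
       -1.86817883e-03,  1.40282197e-03]), 'joint_efforts': array([ 2.01812218e-03, -4.35913968e+01,  3.52922916e+01,  1.72295520e-02,
        2.42527667e-04, -5.19812886e-06]), 'eef_pos': array([ 0.18323063, -0.49155303,  0.23050583]), 'orientation': array([-3.09015736e+00, -5.57281983e-01,  4.73806361e-04]), 'contact_force': array([-0.35399143, -0.80974699,  0.65155111]), 'wrist_torque': array([-0.0441209 , -0.06337536,  0.02305336]), 'opening': 0.9973625599451487}
scene {'fov_y': 47.23663406269849, 'cx': 320.4560806872437, 'cy': 238.49644909112686, 'rvec': array([ 0.39918153,  2.65971623, -1.34391855]), 'tvec': array([ 0.53532344, -0.07894154,  1.74932415])}
top {'fov_y': 48.48148187850825, 'cx': 323.50064795303444, 'cy': 243.49030143700688, 'rvec': array([ 2.14737408, -2.11993874,  0.20347481]), 'tvec': array([0.04766968, 0.55410893, 1.25876884])}
```

View pics/scene0.png

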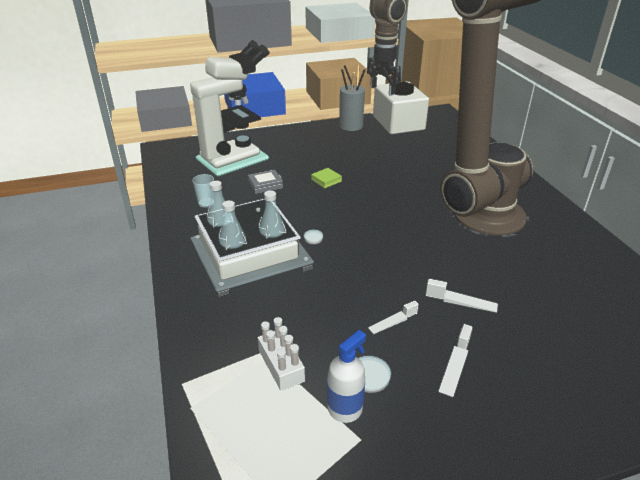

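View pics/top0.png

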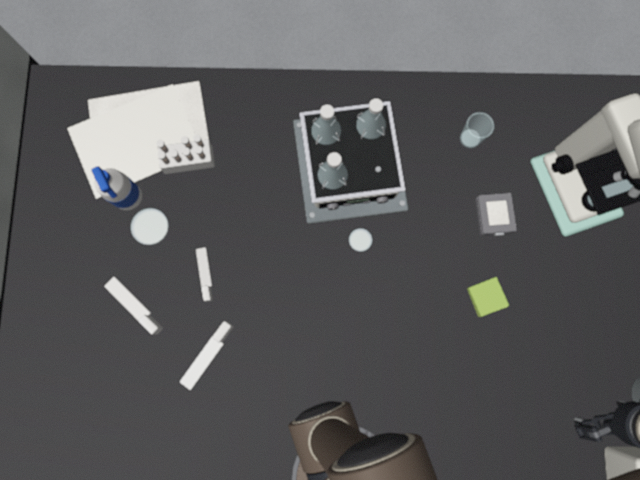

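```bash
cat > h.py <<'E'
import numpy as np, cv2
from rig import r, imaging
def cam(n):
    i=imaging.camera_info(n); f=240/np.tan(np.radians(i['fov_y']/2))
    K=np.array([[f,0,i['cx']],[0,f,i['cy']],[0,0,1]]); R=cv2.Rodrigues(i['rvec'])[0]; return K,R,np.array(i['tvec'])
def ray(n,uv,z):
    K,R,t=cam(n); c=-R.T@t
    d=R.T@np.linalg.inv(K)@np.array([uv[0],uv[1],1.]); return c+d*(z-c[2])/d[2]
def proj(n,P):
    K,R,t=cam(n); p=K@(R@np.array(P,float)+t); return p[:2]/p[2]
def crop(n,img,x0,y0,x1,y1,s,out):
    c=cv2.cvtColor(img[y0:y1,x0:x1],cv2.COLOR_RGB2BGR)
    cv2.imwrite(out,cv2.resize(c,None,fx=s,fy=s,interpolation=cv2.INTER_CUBIC))
E
python3 - <<'E'
from h import *
for n in("top","scene"):
    K,R,t=cam(n); print(n,-R.T@t, R[2])
T=cv2.cvtColor(cv2.imread('pics/top0.png'),4);S=cv2.cvtColor(cv2.imread('pics/scene0.png'),4)
crop('t',T,290,90,420,260,4.5,'pics/tsh.png')
crop('t',T,90,230,240,400,4,'pics/tshim.png')
crop('s',S,180,180,340,310,5,'pics/ssh.png')
crop('s',S,360,270,510,400,5,'pics/sshim.png')
for n,I,x in(("top",T,None),("scene",S,None)):
    m=(I.min(2)>150).astype(np.uint8)
    k,l,st,ce=cv2.connectedComponentsWithStats(m)
    for j in range(1,k):
        if 60<st[j,4]<2500:
            print(n,st[j],ce[j].round(1))
            c=np.argwhere(l==j)[:,::-1].astype(np.float32); print(cv2.minAreaRect(c))
E
```

```text
top [0.3216948  0.0691087  1.33624269] [ 0.17719737 -0.01094762 -0.98411445]
scene [0.94035423 1.23327335 0.97350331] [-0.23722269 -0.76937616 -0.59311527]
top [ 606   94   34   79 1294] [624.7 121.9]
((622.5, 133.0), (78.0, 33.0), 90.0)
top [ 297   98  108  105 1694] [348.7 150.3]
((349.5540466308594, 150.3243408203125), (97.81739807128906, 95.68021392822266), 80.53767395019531)
top [634 122   6  22  80] [637.4 131.2]
((636.5, 132.5), (21.0, 5.0), 90.0)
top [462 129  19  17 232] [470.1 137.4]
((470.0, 137.5), (16.26345443725586, 16.26345443725586), 45.0)
top [327 152  15  15 164] [333.5 159. ]
((333.2500305175781, 159.25), (13.435027122497559, 14.142135620117188), 45.0)
top [110 178  12  14 102] [115.8 184.5]
((116.22001647949219, 184.04000854492188), (10.0, 12.600001335144043), 36.869895935058594)
top [486 200  24  26 544] [497.3 212.5]
((497.3077392578125, 212.4615478515625), (25.55115509033203, 21.830114364624023), 82.87498474121094)
top [ 131  209   37   36 1039] [149.1 226.2]
((149.0, 226.5), (35.0, 36.0), 90.0)
top [349 229  23  22 399] [360.  239.5]
((360.0, 239.5), (21.0, 22
[... 2899 characters left out ...]
 230  19  14 198] [313.2 236.1]
((313.2500305175781, 235.75003051757812), (15.55634880065918, 14.849241256713867), 45.0)
scene [426 279  72  33 880] [456.9 296.5]
((461.50006103515625, 297.0000305175781), (74.31352996826172, 18.657438278198242), 18.434947967529297)
scene [369 301  49  33 503] [395.2 317.7]
((394.54412841796875, 318.07354736328125), (13.376890182495117, 54.02205276489258), 59.03623962402344)
scene [439 324  33  73 973] [455.8 362.9]
((456.800048828125, 359.6000061035156), (15.17893123626709, 72.73237609863281), 18.434947967529297)
scene [ 330  356   61   40 1798] [359.3 375.4]
((360.3381042480469, 374.99322509765625), (35.75581359863281, 59.10081481933594), 79.87532806396484)
```

View pics/tsh.png

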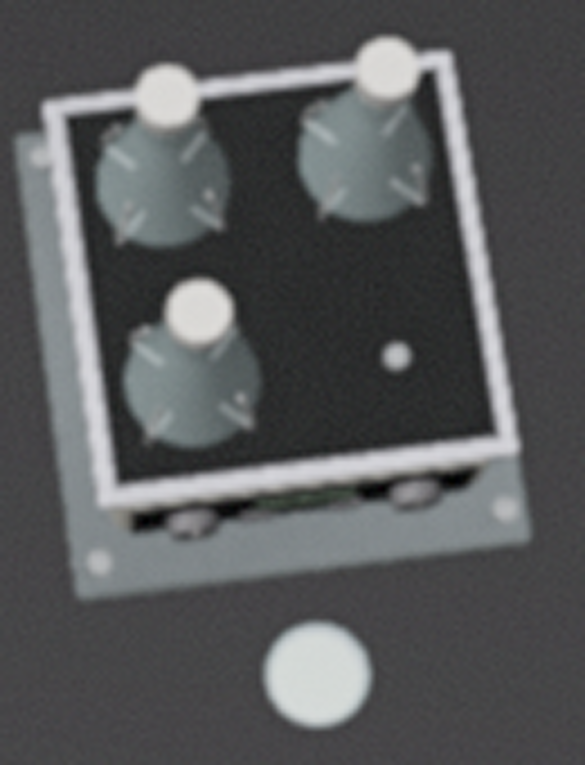

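View pics/tshim.png

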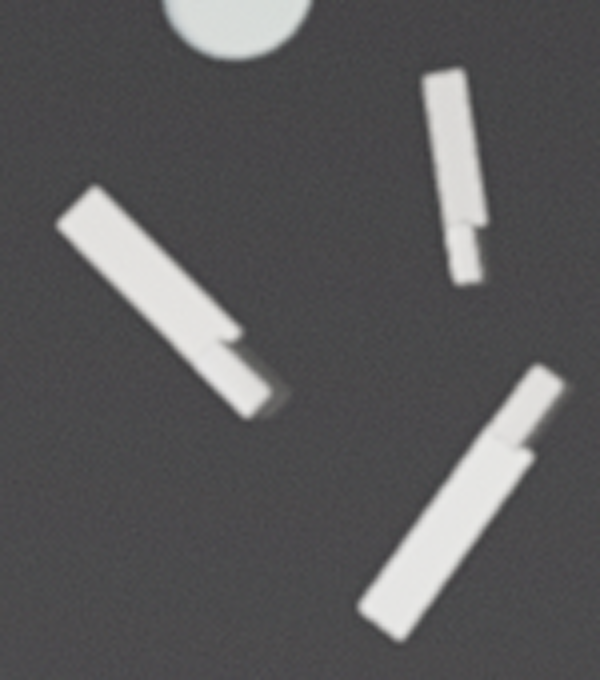

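View pics/ssh.png

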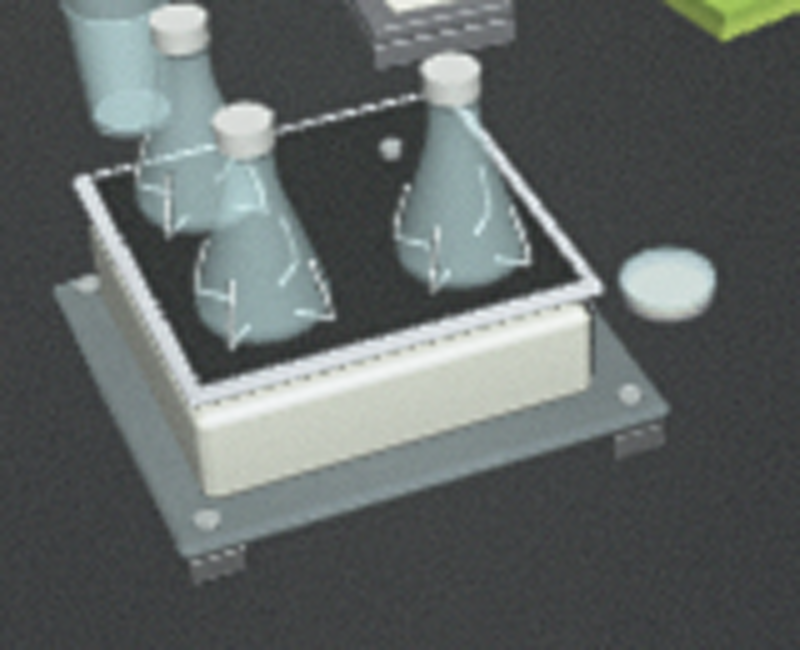

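View pics/sshim.png

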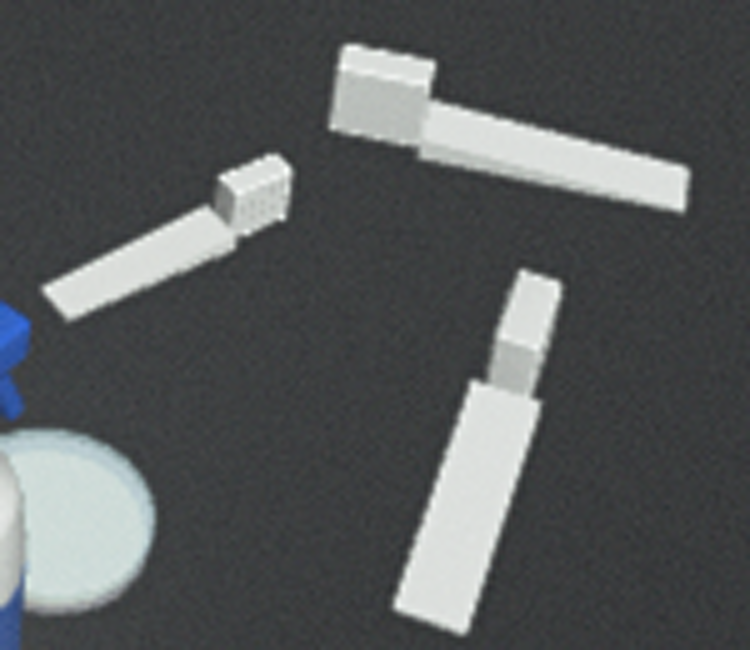

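```bash
python3 - <<'E'
from h import *
def tc(u,v,x0,y0,s): return ((u+.5)/s-.5+x0,(v+.5)/s-.5+y0)
A=lambda u,v:tc(u,v,90,230,4); B=lambda u,v:tc(u,v,290,90,4.5)
SS=lambda u,v:tc(u,v,180,180,5); SM=lambda u,v:tc(u,v,360,270,5)
P=lambda *a:ray(*a)[:2].round(4)
print('tip',P('top',A(443,72),.0016),'gripend',P('top',A(469.5,283),.034),'gripfront',P('top',A(460.5,225.5),.034))
print('bladeR rear',P('top',A(489,224),.0096))
print('scene tip',P('scene',SM(55,305),.0008),'grip top corners',[P('scene',SM(*q),.034).tolist() for q in((216,180),(278,153),(292,165),(231,195))], 'bladerear right',P('scene',SM(236,240),.0096))
print('screws',P('top',B(100,562),.03),P('top',B(505,510),.03),'corners',P('top',B(78,599),.028),P('top',B(530,541),.028))
print('scene screws',P('scene',SS(207,517),.03),P('scene',SS(630,393),.03),'corners',P('scene',SS(185,550),.028),P('scene',SS(668,410),.028),P('scene',SS(55,290),.028))
print('dish',P('top',(360,239.5),.014))
E
```

```text
tip [0.547 0.366] gripend [0.4118 0.3359] gripfront [0.4467 0.3432]
bladeR rear [0.4502 0.3307]
scene tip [0.5457 0.3685] grip top corners [[0.452, 0.342], [0.4143, 0.3331], [0.4114, 0.3431], [0.4493, 0.354]] bladerear right [0.4475 0.3613]
screws [0.6305 0.0848] [ 0.6639 -0.1424] corners [0.6096 0.0967] [ 0.6467 -0.1565]
scene screws [0.8688 0.1206] [0.6292 0.0851] corners [0.8835 0.1407] [0.6127 0.1032] [ 0.9222 -0.1081]
dish [ 0.5713 -0.0377]
```

Call:
apply_moves(
  targets=[
    [[60,0.12,-0.15,0,0.17],[60,0.25,-0.32,0,0.17],[60,0.37,-0.5,0,0.17],[60,0.5,-0.66,0,0.17],[60,0.62,-0.83,0,0.17],[60,0.75,-1,0,0.17],[60,0.75,-1,0,0.17],[60,0.75,-1,0,0.17]],
  ],
  force=40,
)

```text
time: 0.77
eef_pos: [0.2544, -0.2499, 0.231]
orientation: [-3.12, -0.357, -0.0]
contact_force: [0.4, -1.5, -0.7]
opening: 0.703
```

```bash
cat >> h.py <<'E'
def st():
    s=r.get_state(); R=cv2.Rodrigues(s['orientation'])[0]
    print('t',round(s['time'],2),'q',s['qpos'].round(3),'p',s['eef_pos'].round(4),'hx',round(np.degrees(np.arctan2(R[1,0],R[0,0])),2),'z',R[:,2].round(3),'F',s['contact_force'].round(2),'M',s['wrist_torque'].round(2),'op',round(s['opening']*85.4,1))
    return s,R
def todo(x,y,z):
    s,R=st(); print('units',(R.T@(np.array([x,y,z])-s['eef_pos'])/0.2).round(4))
E
python3 -c "
from h import *
todo(.4305,.3413,.23)"
```

```text
t 0.77 q [-7.770e-01 -1.920e-01 -3.460e-01  1.418e+00  1.000e-03  2.137e+00] p [ 0.2544 -0.2499  0.231 ] hx 13.06 z [-0.     0.001 -1.   ] F [ 0.39 -1.5  -0.7 ] M [-0.05 -0.02 -0.08] op 60.0
units [ 1.5259 -2.6803  0.0078]
```

Call:
apply_moves(
  targets=[
    [[40,0.1,-0.15,0,-0.14],[40,0.2,-0.3,0,-0.28],[40,0.3,-0.45,0,-0.42],[40,0.4,-0.6,0,-0.56],[40,0.5,-0.75,0,-0.7],[40,0.55,-0.9,0,-0.85],[40,0.6,-1,0,-1],[40,0.6,-1,0,-1]],
  ],
)

```text
time: 1.43
eef_pos: [0.3271, -0.026, 0.231]
orientation: [-2.739, -1.535, -0.001]
contact_force: [0.6, -0.4, -0.2]
opening: 0.473
```

```bash
python3 -c "
from h import *
todo(.4305,.3413,.23)"
```

```text
t 1.43 q [-8.100e-02 -2.470e-01 -3.870e-01  1.431e+00  2.000e-03  2.039e+00] p [ 0.3271 -0.026   0.231 ] hx 58.53 z [-0.     0.002 -1.   ] F [ 0.57 -0.41 -0.18] M [0.03 0.01 0.03] op 40.4
units [ 1.8363 -0.5181  0.0081]
```

Call:
apply_moves(
  targets=[
    [[40,0.15,-0.04,0,-0.14],[40,0.3,-0.08,0,-0.28],[40,0.45,-0.12,0,-0.42],[40,0.6,-0.16,0,-0.56],[40,0.75,-0.2,0,-0.7],[40,0.9,-0.25,0,-0.85],[40,1,-0.28,0,-1],[40,1,-0.28,0,-1]],
  ],
)

```text
time: 2.1
eef_pos: [0.3858, 0.1755, 0.2304]
orientation: [-1.937, -2.471, -0.001]
contact_force: [-0.9, -0.2, 0.2]
opening: 0.469
```

```bash
python3 -c "
from h import *
todo(.4305,.3413,.23)"
```

```text
t 2.1 q [ 0.426 -0.065 -0.239  1.397  0.002  1.756] p [0.3858 0.1755 0.2304] hx 103.8 z [-0.001  0.002 -1.   ] F [-0.94 -0.21  0.18] M [0.01 0.02 0.03] op 40.0
units [0.7519 0.4148 0.003 ]
```

Call:
apply_moves(
  targets=[
    [[40,0.13,0.07,0,-0.14],[40,0.26,0.14,0,-0.28],[40,0.39,0.21,0,-0.42],[40,0.52,0.28,0,-0.56],[40,0.65,0.35,0,-0.7],[40,0.75,0.41,0,-0.85],[40,0.75,0.41,0,-1],[40,0.75,0.41,0,-1]],
  ],
)

```text
time: 2.77
eef_pos: [0.4313, 0.34, 0.2293]
orientation: [-0.844, -3.024, 0.001]
contact_force: [0.1, -0.7, -0.1]
opening: 0.47
```

```bash
python3 -c "
from h import *
todo(.4305,.3413,.06)"
```

```text
t 2.77 q [6.670e-01 1.730e-01 1.200e-02 1.411e+00 1.000e-03 1.212e+00] p [0.4313 0.34   0.2293] hx 148.8 z [-0.002 -0.    -1.   ] F [ 0.06 -0.65 -0.14] M [-0.01 -0.01 -0.01] op 40.2
units [0.0051 0.0044 0.8467]
```

Call:
apply_moves(
  targets=[
    [[40,0,0,0.1,-0.14],[40,0,0,0.2,-0.28],[40,0,0,0.3,-0.42],[40,0,0,0.4,-0.56],[40,0,0,0.5,-0.7],[40,0,0,0.6,-0.85],[40,0,0,0.6,-0.97],[40,0,0,0.6,-0.97]],
  ],
)

```text
time: 3.43
eef_pos: [0.4311, 0.3374, 0.1079]
orientation: [0.333, -3.119, 0.003]
contact_force: [-0.2, 0.5, 0.4]
opening: 0.471
```

```bash
python3 -c "
from h import *
todo(.4305,.3413,.005)
for n in('top','scene'):
  I=imaging.get_image(n)
  a=(140,210) if n=='top' else (340,240)
  crop(n,I,a[0],a[1],a[0]+130,a[1]+110,6,f'pics/{n}1.png')
"
```

```text
t 3.43 q [ 6.640e-01  2.000e-01 -2.240e-01  1.152e+00  1.000e-03  4.510e-01] p [0.4311 0.3374 0.1079] hx -167.82 z [-0.004 -0.002 -1.   ] F [-0.17  0.5   0.4 ] M [ 0.04 -0.04  0.  ] op 40.2
units [-0.0035  0.0203  0.5145]
```

View pics/scene1.png

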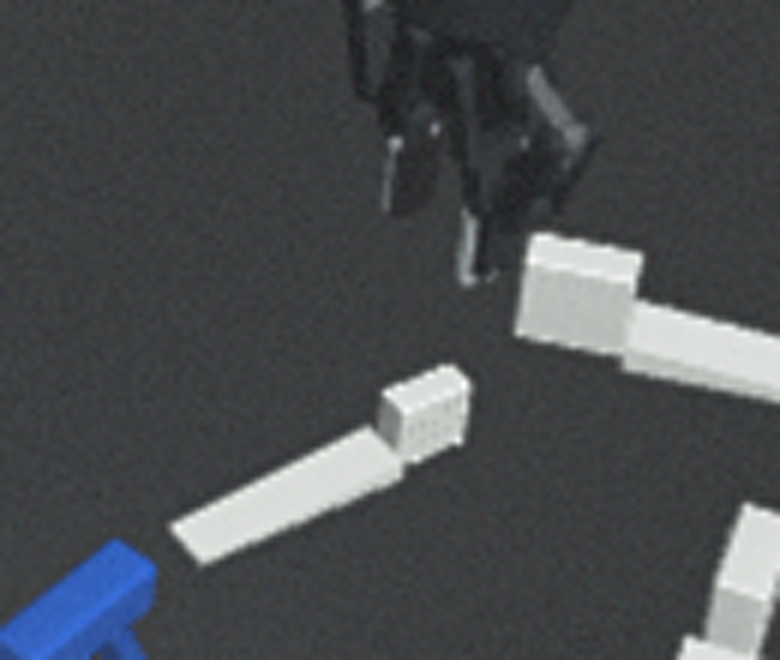

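View pics/top1.png

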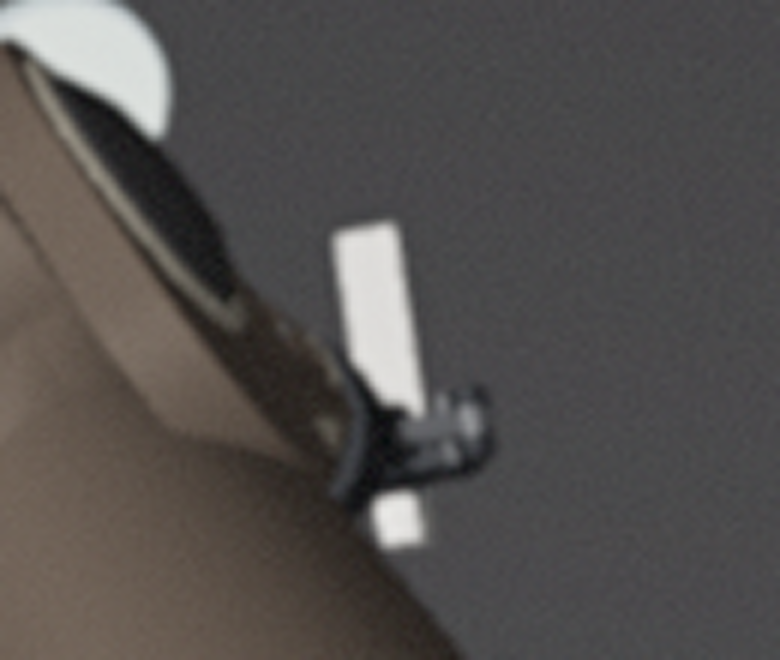

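Call:
apply_moves(
  targets=[
    [[40,0,0.02,0.1,0],[40,0,0.02,0.2,0],[40,0,0.02,0.3,0],[40,0,0.02,0.4,0],[40,0,0.02,0.48,0],[40,0,0.02,0.51,0],[40,0,0.02,0.51,0],[40,0,0.02,0.51,0]],
  ],
)

```text
time: 4.2
eef_pos: [0.4315, 0.3427, 0.0087]
orientation: [0.325, -3.124, -0.001]
contact_force: [0.5, -0.2, 0.4]
opening: 0.467
```

```bash
python3 -c "
from h import *
todo(.4305,.3413,.005)
for n in('scene',):
  I=imaging.get_image(n)
  a=(140,210) if n=='top' else (340,240)
  crop(n,I,a[0],a[1],a[0]+130,a[1]+110,6,f'pics/{n}2.png')
"
```

```text
t 4.2 q [ 0.671  0.268 -0.367  0.936  0.001  0.463] p [0.4315 0.3427 0.0087] hx -168.12 z [-0.001  0.    -1.   ] F [ 0.47 -0.18  0.37] M [-0.01  0.01  0.04] op 39.9
units [ 0.0065 -0.0057  0.0183]
```

View pics/scene2.png

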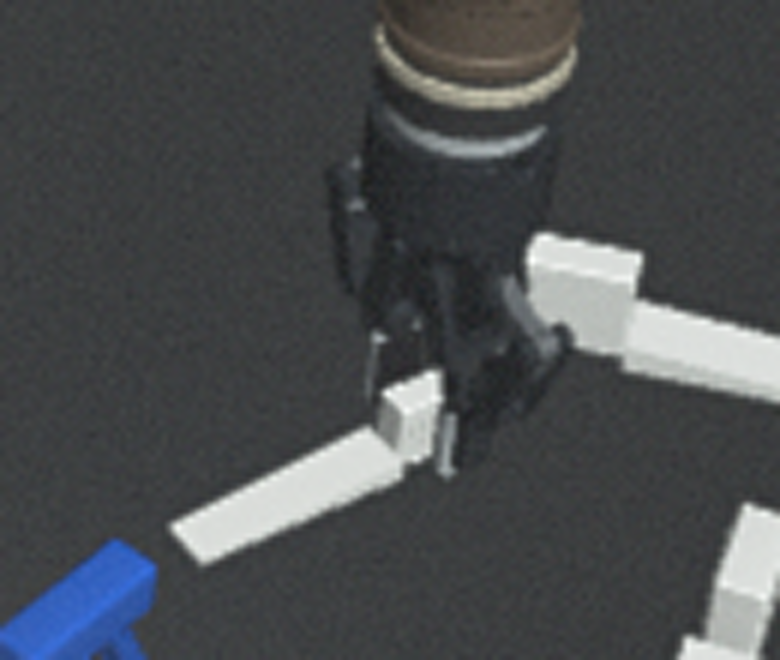

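Call:
apply_moves(
  targets=[
    [[40,0,0,0.02,0],[30,0,0,0.02,0],[10,0,0,0.02,0],[10,0,0,0.02,0],[10,0,0,0.02,0],[10,0,0,0.02,0],[10,0,0,0.02,0],[10,0,0,0.02,0]],
  ],
  force=60,
)

```text
time: 4.92
eef_pos: [0.4323, 0.3433, 0.0059]
orientation: [-0.326, 3.123, 0.003]
contact_force: [-1.3, -1.4, 5.6]
opening: 0.174
```

```bash
python3 -c "
from h import *
todo(.4305,.3413,.04)
for n in('scene',):
  I=imaging.get_image(n)
  a=(140,210) if n=='top' else (340,240)
  crop(n,I,a[0],a[1],a[0]+130,a[1]+110,6,f'pics/{n}3.png')
"
```

```text
t 4.92 q [ 0.671  0.27  -0.371  0.928  0.001  0.463] p [0.4323 0.3433 0.0059] hx -168.09 z [ 0.001  0.002 -1.   ] F [-1.3  -1.43  5.6 ] M [-0.15  0.09 -0.03] op 14.9
units [ 0.0105 -0.0079 -0.1706]
```

View pics/scene3.png

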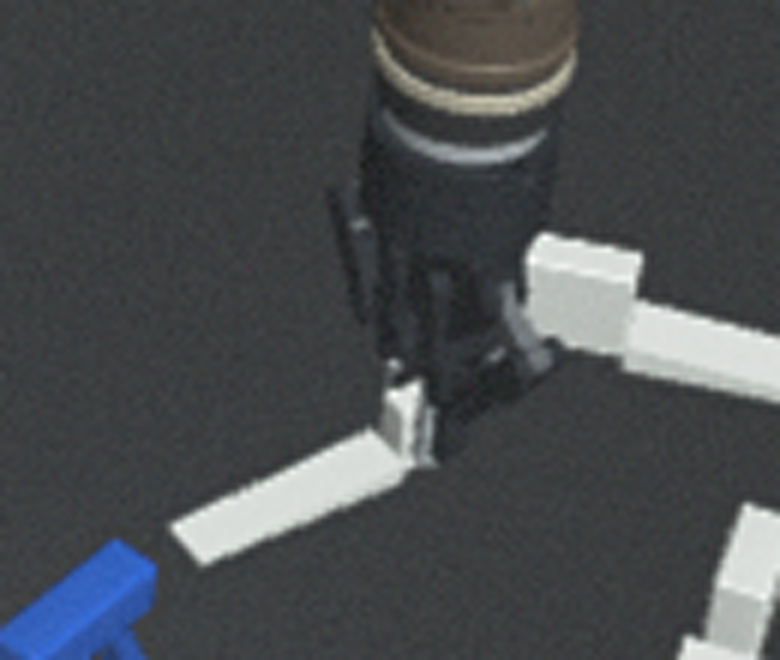

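Call:
apply_moves(
  targets=[
    [[10,0,0,-0.08,0],[10,0,0,-0.15,0],[10,0.02,-0.1,-0.15,0.04],[10,0.04,-0.25,-0.15,0.08],[10,0.06,-0.4,-0.15,0.08],[10,0.08,-0.55,-0.15,0.08],[10,0.08,-0.7,-0.15,0.08],[10,0.08,-0.7,-0.15,0.08]],
  ],
)

```text
time: 5.63
eef_pos: [0.4451, 0.1989, 0.0353]
orientation: [-0.221, 3.134, -0.001]
contact_force: [-0.0, -0.3, -1.0]
opening: 0.176
```

```bash
python3 -c "
from h import *
todo(.461,.060,.035)"
```

```text
t 5.63 q [ 0.421  0.134 -0.471  0.966 -0.001  0.28 ] p [0.4451 0.1989 0.0353] hx -171.92 z [ 0.    -0.001 -1.   ] F [-0.02 -0.3  -1.04] M [ 0.03  0.04 -0.03] op 15.1
units [ 0.019  -0.6988  0.0018]
```

Call:
apply_moves(
  targets=[
    [[10,0.02,-0.15,0,0],[10,0.02,-0.3,0,0],[10,0.02,-0.45,0,0],[10,0.02,-0.6,0,0],[10,0.02,-0.7,0,0],[10,0.02,-0.7,0,0],[10,0.02,-0.7,0,0]],
  ],
)

```text
time: 6.22
eef_pos: [0.4608, 0.0593, 0.0352]
orientation: [0.218, -3.134, 0.0]
contact_force: [0.4, 0.6, -0.7]
opening: 0.178
```

```bash
python3 -c "
from h import *
todo(.461,.060,.006)
for n in('top','scene'):
  I=imaging.get_image(n)
  a=(270,160) if n=='top' else (260,200)
  crop(n,I,a[0],a[1],a[0]+130,a[1]+110,6,f'pics/{n}4.png')
"
```

```text
t 6.22 q [ 0.128  0.093 -0.518  0.96  -0.    -0.011] p [0.4608 0.0593 0.0352] hx -172.04 z [-0. -0. -1.] F [ 0.37  0.65 -0.72] M [ 0.05  0.01 -0.  ] op 15.2
units [-0.0015  0.0033  0.1461]
```

View pics/scene4.png

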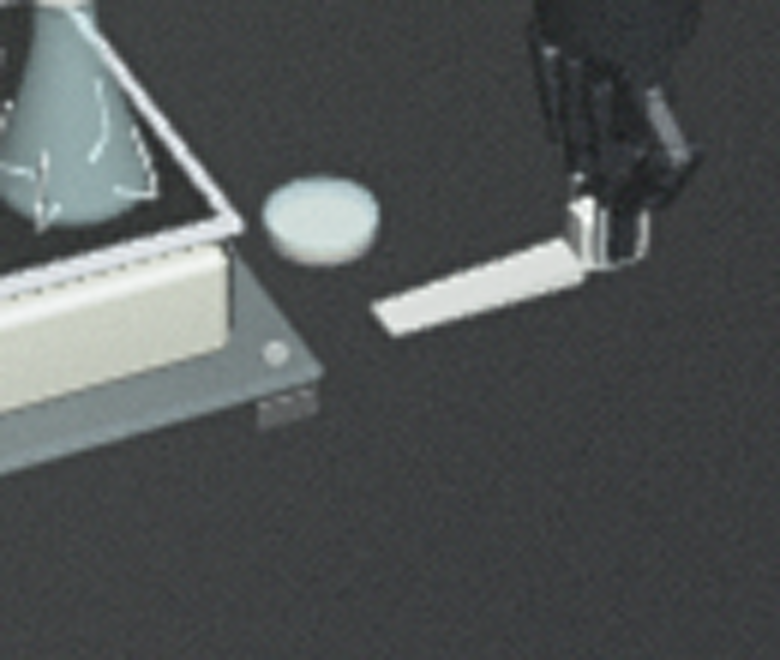

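View pics/top4.png

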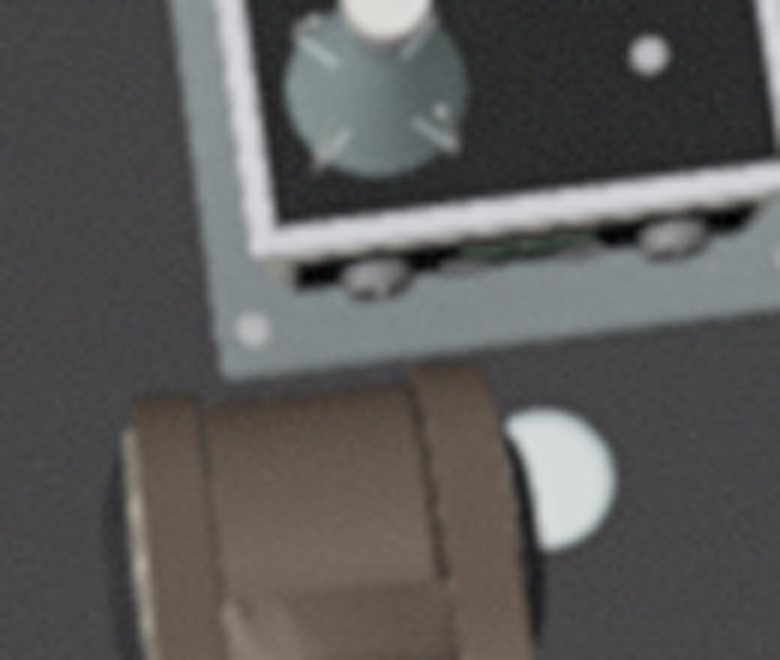

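```bash
python3 -c "
from h import *
A=lambda u,v:((u+.5)/6-.5+260,(v+.5)/6-.5+200)
a=ray('scene',A(372,308),.031);b=ray('scene',A(393,337),.031);m=(a+b)/2
print(a,b,m)
s,R=st(); d=m-s['eef_pos'];print('tip in tool',R.T@d, np.linalg.norm(a-b))
"
```

```text
[0.57765585 0.06782747 0.031     ] [0.57485231 0.0916466  0.031     ] [0.57625408 0.07973703 0.031     ]
t 6.32 q [ 0.13   0.093 -0.518  0.96  -0.    -0.011] p [0.4607 0.0604 0.0353] hx -171.9 z [-0. -0. -1.] F [ 0.3   0.66 -0.17] M [ 0.01 -0.05  0.07] op 14.9
tip in tool [-0.11710398  0.00289406  0.00423408] 0.023983552415979957
```

Call:
apply_moves(
  targets=[
    [[10,0,0.003,0.05,-0.007],[10,0,0.003,0.1,-0.007],[10,0,0.003,0.13,-0.007],[10,0,0.003,0.145,-0.007],[10,0,0.003,0.145,-0.007],[10,0,0.003,0.145,-0.007]],
  ],
)

```text
time: 6.82
eef_pos: [0.4599, 0.0615, 0.0059]
orientation: [0.232, -3.132, -0.001]
contact_force: [-2.9, 0.2, 4.0]
opening: 0.174
```

```bash
python3 -c "
from h import *
todo(.461,.060,.006)"
```

```text
t 6.82 q [ 0.133  0.12  -0.56   0.893  0.    -0.015] p [0.4599 0.0615 0.0059] hx -171.53 z [-0.001  0.    -1.   ] F [-2.92  0.2   4.  ] M [0.16 0.44 0.06] op 14.9
units [-0.0044 -0.0084 -0.0006]
```

Call:
apply_moves(
  targets=[
    [[10,-0.02,-0.004,-0.004,0],[10,-0.04,-0.008,-0.004,0],[10,-0.06,-0.008,-0.004,0],[10,-0.08,-0.008,-0.004,0],[10,-0.1,-0.008,-0.004,0],[10,-0.12,-0.008,-0.004,0],[10,-0.12,-0.008,-0.004,0],[10,-0.12,-0.008,-0.004,0]],
  ],
)

```text
time: 7.48
eef_pos: [0.484, 0.0635, 0.0065]
orientation: [0.232, -3.131, -0.0]
contact_force: [-0.3, -0.0, -0.3]
opening: 0.175
```

```bash
cat >> h.py <<'E'
def fr():
    s,R=st(); F=R.T@s['contact_force']; F0=np.array([.6157,.0826]); X=np.array([.9894,.1452]);Y=np.array([-X[1],X[0]])
    d=s['eef_pos'][:2]-F0
    print('push',round(F[0],2),'lat',round(F[1],2),'tip past face mm',round((d@X+.1165)*1e3,1),'lat mm',round((d@Y)*1e3,1),'z',round(s['eef_pos'][2]*1e3,1))
E
python3 -c "
from h import *
fr()
I=imaging.get_image('scene')
crop('scene',I,260,200,390,310,6,'pics/scene5.png')"
```

```text
t 7.48 q [ 0.13   0.162 -0.508  0.903  0.    -0.018] p [0.484  0.0635 0.0065] hx -171.53 z [-0.002  0.    -1.   ] F [-0.25 -0.02 -0.32] M [0.01 0.   0.05] op 15.0
push 0.25 lat 0.01 tip past face mm -16.6 lat mm 0.2 z 6.5
```

View pics/scene5.png

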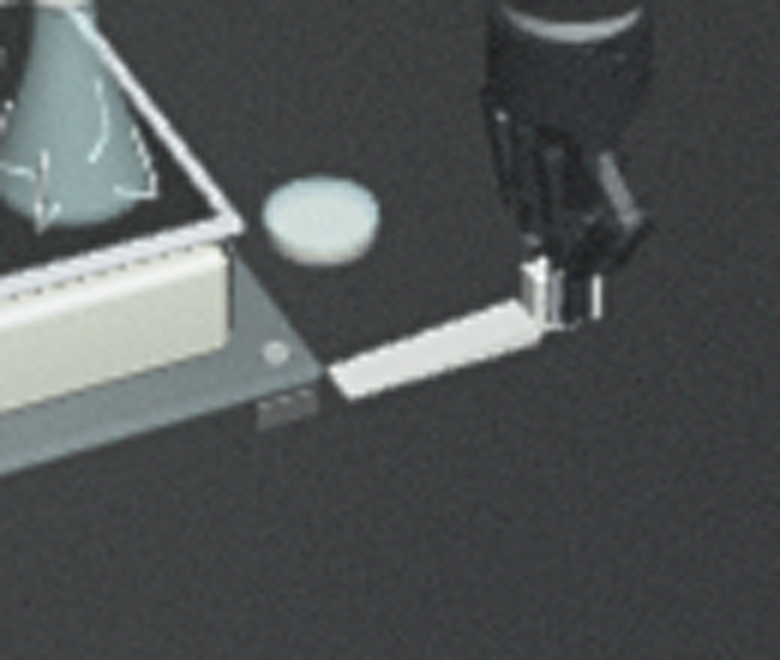

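Call:
apply_moves(
  targets=[
    [[10,-0.015,0,0.002,0],[10,-0.03,0,0.002,0],[10,-0.045,0,0.002,0],[10,-0.06,0,0.002,0],[10,-0.06,0,0.002,0]],
  ],
)

```text
time: 7.95
eef_pos: [0.4965, 0.0653, 0.0062]
orientation: [0.232, -3.132, -0.001]
contact_force: [-0.2, -0.5, -1.0]
opening: 0.18
```

```bash
python3 -c "
from h import *
fr()"
```

```text
t 7.95 q [ 0.131  0.184 -0.482  0.906  0.    -0.017] p [0.4965 0.0653 0.0062] hx -171.53 z [-0.001  0.    -1.   ] F [-0.2  -0.49 -1.01] M [0.02 0.01 0.03] op 15.4
push 0.27 lat -0.45 tip past face mm -3.9 lat mm 0.2 z 6.2
```

Call:
apply_moves(
  targets=[
    [[10,-0.005,0,0,0],[10,-0.01,0,0,0],[10,-0.015,0,0,0]],
  ],
)

```text
time: 8.2
eef_pos: [0.4995, 0.0658, 0.0061]
orientation: [0.232, -3.132, -0.0]
contact_force: [-1.1, -0.1, -0.5]
opening: 0.175
```

```bash
python3 -c "
from h import *
fr()"
```

```text
t 8.2 q [ 0.131  0.189 -0.475  0.908  0.    -0.017] p [0.4995 0.0658 0.0061] hx -171.53 z [-0.001  0.    -1.   ] F [-1.14 -0.14 -0.52] M [-0.03  0.05 -0.02] op 15.0
push 1.14 lat 0.03 tip past face mm -0.9 lat mm 0.2 z 6.1
```

Call:
apply_moves(
  targets=[
    [[10,-0.005,0,0,0],[10,-0.01,0,0,0],[10,-0.015,0,0,0]],
  ],
)

```text
time: 8.45
eef_pos: [0.5004, 0.0659, 0.0059]
orientation: [0.232, -3.128, -0.0]
contact_force: [-11.7, -1.5, 9.3]
opening: 0.178
```

```bash
python3 -c "
from h import *
fr()"
```

```text
t 8.45 q [ 0.131  0.194 -0.47   0.912  0.    -0.017] p [0.5004 0.0659 0.0059] hx -171.53 z [-0.005 -0.    -1.   ] F [-11.73  -1.54   9.31] M [-0.33  1.87 -0.02] op 15.2
push 11.88 lat 0.21 tip past face mm 0.0 lat mm 0.2 z 5.9
```

Call:
apply_moves(
  targets=[
    [[10,0.03,0,-0.001,0],[10,0.09,0,-0.002,0],[10,0.15,0,-0.02,0],[10,0.2,0,-0.1,0],[10,0.2,0,-0.2,0],[10,0.2,0,-0.25,0],[10,0.2,0,-0.25,0],[10,0.2,0,-0.25,0]],
  ],
)

```text
time: 9.12
eef_pos: [0.4618, 0.0601, 0.0566]
orientation: [0.232, -3.13, -0.0]
contact_force: [0.3, 0.1, -0.5]
opening: 0.179
```

```bash
python3 -c "
from h import *
fr()
X=np.array([.9894,.1452]);p=np.array([.6491,-.1448])-X*(.1165+.035)
todo(p[0],p[1],.055)"
```

```text
t 9.12 q [ 0.129  0.08  -0.482  1.012  0.    -0.019] p [0.4618 0.0601 0.0566] hx -171.53 z [-0.003 -0.    -1.   ] F [ 0.32  0.09 -0.51] M [-0.01  0.04  0.01] op 15.3
push -0.33 lat 0.04 tip past face mm -39.0 lat mm 0.1 z 56.6
t 9.12 q [ 0.129  0.08  -0.482  1.012  0.    -0.019] p [0.4618 0.0601 0.0566] hx -171.53 z [-0.003 -0.    -1.   ] F [ 0.32  0.09 -0.51] M [-0.01  0.04  0.01] op 15.3
units [-0.018  -1.1498  0.0074]
```

Call:
apply_moves(
  targets=[
    [[10,0,-0.12,0,0],[10,0,-0.28,0,0],[10,0,-0.44,0,0],[10,0,-0.6,0,0],[10,0,-0.76,0,0],[10,0,-0.92,0,0],[10,0,-1,0,0],[10,0,-1,0,0]],
  ],
)

```text
time: 9.78
eef_pos: [0.4912, -0.1406, 0.055]
orientation: [0.225, -3.129, 0.0]
contact_force: [-0.3, 0.3, -0.5]
opening: 0.177
```

```bash
sed -i 's/F0=np.array(\[.6157,.0826\])/F0=np.array([.6491,-.1448])/' h.py; python3 -c "
from h import *
fr()
X=np.array([.9894,.1452]);p=np.array([.6491,-.1448])-X*(.1165+.035)
todo(p[0],p[1],.0065)"
```

```text
t 9.78 q [-0.278  0.164 -0.389  1.022 -0.002 -0.422] p [ 0.4912 -0.1406  0.055 ] hx -171.76 z [-0.004 -0.001 -1.   ] F [-0.29  0.27 -0.53] M [0.01 0.   0.02] op 15.1
push 0.25 lat 0.31 tip past face mm -39.1 lat mm 27.1 z 55.0
t 9.78 q [-0.278  0.164 -0.389  1.022 -0.002 -0.422] p [ 0.4912 -0.1406  0.055 ] hx -171.76 z [-0.004 -0.001 -1.   ] F [-0.29  0.27 -0.53] M [0.01 0.   0.02] op 15.1
units [-0.0217 -0.1354  0.2425]
```

Call:
apply_moves(
  targets=[
    [[10,-0.01,-0.07,0,0],[10,-0.02,-0.135,0,0],[10,-0.02,-0.135,0.06,0],[10,-0.02,-0.135,0.13,0],[10,-0.02,-0.135,0.2,0],[10,-0.02,-0.135,0.23,0],[10,-0.02,-0.135,0.241,0],[10,-0.02,-0.135,0.241,0]],
  ],
)

```text
time: 10.45
eef_pos: [0.4982, -0.1662, 0.0065]
orientation: [0.226, -3.128, -0.001]
contact_force: [-0.5, 0.3, 0.4]
opening: 0.177
```

```bash
python3 -c "
from h import *
fr()
for n,a in(('top',(360,170)),('scene',(240,170))):
  I=imaging.get_image(n)
  crop(n,I,a[0],a[1],a[0]+130,a[1]+110,6,f'pics/{n}6.png')
"
```

```text
t 10.45 q [-0.321  0.229 -0.424  0.924 -0.002 -0.465] p [ 0.4982 -0.1662  0.0065] hx -171.72 z [-0.006 -0.    -1.   ] F [-0.47  0.34  0.41] M [0.06 0.05 0.  ] op 15.1
push 0.42 lat 0.4 tip past face mm -35.9 lat mm 0.7 z 6.5
```

View pics/scene6.png

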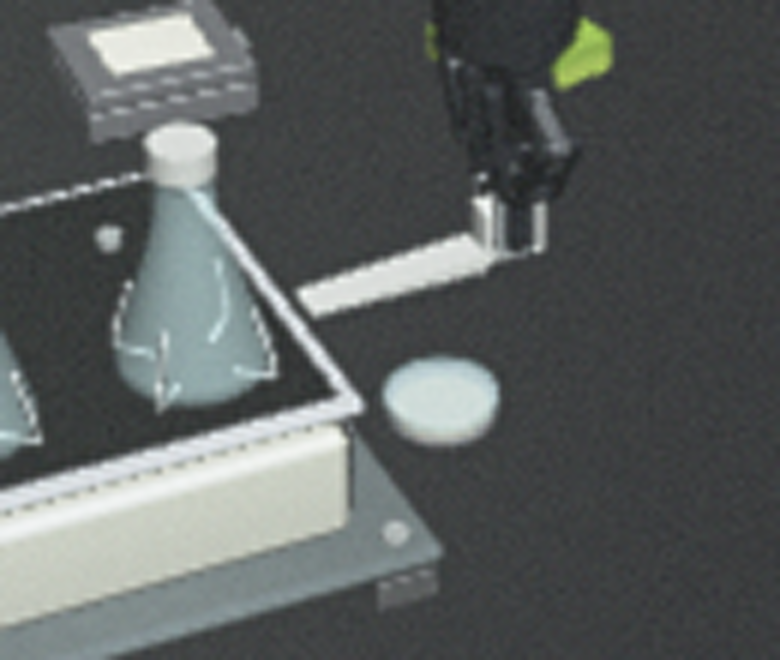

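View pics/top6.png

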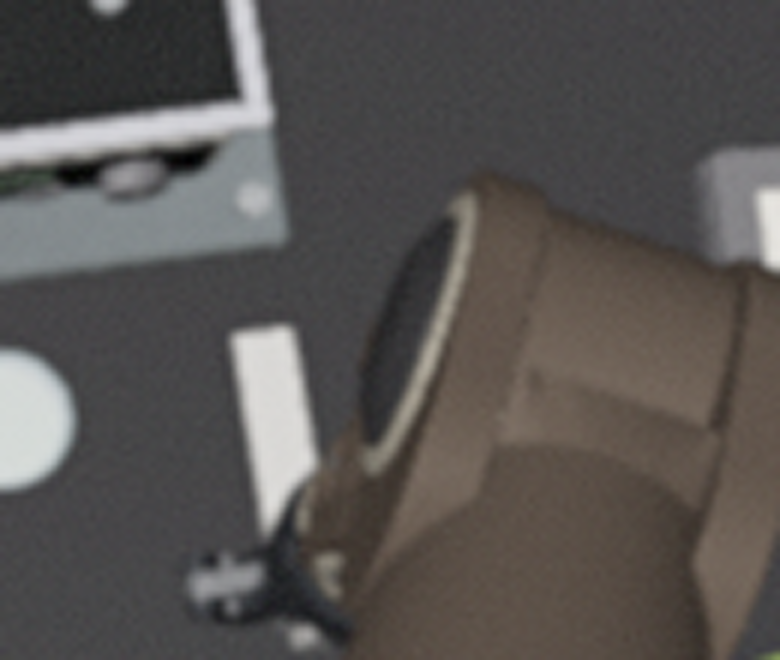

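```bash
python3 -c "
from h import *
A=lambda u,v:((u+.5)/6-.5+360,(v+.5)/6-.5+170)
F=np.array([.6491,-.1448]);X=np.array([.9894,.1452]);Y=np.array([-.1452,.9894])
def loc(p): d=p[:2]-F; return (np.array([d@X,d@Y])*1e3).round(1)
print('screw',loc(ray('top',A(253,200),.03)))
a=ray('top',A(231,334),.0016);b=ray('top',A(295,325),.0016);c=ray('top',A(261,520),.0085);e=ray('top',A(318,460),.006)
print(loc(a),loc(b),loc((a+b)/2),loc(c),loc(e))
print('head L',np.degrees(np.arctan2((a-c)[1],(a-c)[0])),'R',np.degrees(np.arctan2((b-e)[1],(b-e)[0])))
"
```

```text
screw [15.1  0.4]
[-35.3  13.6] [-35.  -14.2] [-35.1  -0.3] [-117.3   15. ] [-94.8 -13.6]
head L 7.376889844878903 R 7.694339686774548
```

Call:
apply_moves(
  targets=[
    [[10,-0.02,-0.003,0,0],[10,-0.04,-0.003,0,0],[10,-0.06,-0.003,0,0],[10,-0.08,-0.003,0,0],[10,-0.1,-0.003,0,0],[10,-0.12,-0.003,0,0],[10,-0.14,-0.003,0,0],[10,-0.14,-0.003,0,0]],
  ],
)

```text
time: 11.22
eef_pos: [0.5277, -0.1629, 0.0067]
orientation: [0.227, -3.13, 0.001]
contact_force: [0.4, 0.4, -1.0]
opening: 0.178
```

```bash
python3 -c "
from h import *
fr()"
```

```text
t 11.22 q [-0.299  0.274 -0.364  0.936 -0.002 -0.443] p [ 0.5277 -0.1629  0.0067] hx -171.71 z [-0.004 -0.001 -1.   ] F [ 0.37  0.39 -1.  ] M [ 0.04 -0.09 -0.01] op 15.2
push -0.42 lat 0.33 tip past face mm -6.2 lat mm -0.3 z 6.7
```

Call:
apply_moves(
  targets=[
    [[10,-0.005,0,0,0],[10,-0.01,0,0,0],[10,-0.015,0,0,0]],
  ],
)

```text
time: 11.47
eef_pos: [0.5307, -0.1625, 0.0067]
orientation: [0.227, -3.13, 0.0]
contact_force: [0.3, 0.7, -1.2]
opening: 0.175
```

```bash
python3 -c "
from h import *
fr()"
```

```text
t 11.47 q [-0.296  0.279 -0.357  0.938 -0.002 -0.441] p [ 0.5307 -0.1625  0.0067] hx -171.71 z [-0.004 -0.001 -1.   ] F [ 0.28  0.73 -1.23] M [ 0.01 -0.02 -0.05] op 14.9
push -0.39 lat 0.68 tip past face mm -3.3 lat mm -0.3 z 6.7
```

Call:
apply_moves(
  targets=[
    [[10,-0.005,0,0,0],[10,-0.01,0,0,0],[10,-0.015,0,0,0]],
  ],
)

```text
time: 11.72
eef_pos: [0.5337, -0.1621, 0.0067]
orientation: [0.227, -3.13, 0.0]
contact_force: [0.7, 0.2, 0.0]
opening: 0.176
```

```bash
python3 -c "
from h import *
fr()"
```

```text
t 11.72 q [-0.294  0.283 -0.351  0.94  -0.002 -0.439] p [ 0.5337 -0.1621  0.0067] hx -171.71 z [-0.004 -0.001 -1.   ] F [0.74 0.24 0.02] M [-0.01  0.07  0.01] op 15.1
push -0.77 lat 0.13 tip past face mm -0.2 lat mm -0.3 z 6.7
```

Call:
apply_moves(
  targets=[
    [[10,-0.005,0,0.002,0],[10,-0.01,0,0.002,0],[10,-0.015,0,0.002,0]],
  ],
)

```text
time: 11.97
eef_pos: [0.5367, -0.1617, 0.0064]
orientation: [0.227, -3.13, 0.001]
contact_force: [-0.7, -0.0, 0.7]
opening: 0.174
```

```bash
python3 -c "
from h import *
fr()"
```

```text
t 11.97 q [-0.292  0.288 -0.345  0.941 -0.002 -0.436] p [ 0.5367 -0.1617  0.0064] hx -171.72 z [-0.004 -0.001 -1.   ] F [-0.66 -0.04  0.7 ] M [-0.03 -0.   -0.03] op 14.9
push 0.66 lat 0.06 tip past face mm 2.8 lat mm -0.4 z 6.4
```

Call:
apply_moves(
  targets=[
    [[10,-0.005,0,0.001,0],[10,-0.01,0,0.001,0],[10,-0.015,0,0.001,0]],
  ],
)

```text
time: 12.22
eef_pos: [0.5398, -0.1613, 0.0063]
orientation: [0.227, -3.13, 0.001]
contact_force: [-2.3, -1.0, 0.5]
opening: 0.173
```

```bash
python3 -c "
from h import *
fr()"
```

```text
t 12.22 q [-0.289  0.293 -0.339  0.942 -0.002 -0.434] p [ 0.5398 -0.1613  0.0063] hx -171.72 z [-0.004 -0.001 -1.   ] F [-2.31 -0.98  0.46] M [-0.06  0.1   0.03] op 14.8
push 2.43 lat -0.64 tip past face mm 5.9 lat mm -0.4 z 6.3
```

Call:
apply_moves(
  targets=[
    [[10,-0.005,0,0,0],[10,-0.01,0,0,0],[10,-0.015,0,0,0]],
  ],
)

```text
time: 12.47
eef_pos: [0.5428, -0.1608, 0.0062]
orientation: [0.226, -3.13, 0.001]
contact_force: [-0.7, 0.6, 1.2]
opening: 0.175
```

```bash
python3 -c "
from h import *
fr()"
```

```text
t 12.47 q [-0.287  0.298 -0.332  0.944 -0.002 -0.432] p [ 0.5428 -0.1608  0.0062] hx -171.72 z [-0.004 -0.001 -1.   ] F [-0.73  0.58  1.2 ] M [ 0.02  0.05 -0.01] op 14.9
push 0.65 lat 0.68 tip past face mm 9.0 lat mm -0.4 z 6.2
```

Call:
apply_moves(
  targets=[
    [[10,-0.005,0,0,0],[10,-0.01,0,0,0],[10,-0.015,0,0,0],[10,-0.02,0,0,0],[10,-0.025,0,0,0]],
  ],
)

```text
time: 12.88
eef_pos: [0.5479, -0.1601, 0.0062]
orientation: [0.226, -3.13, 0.001]
contact_force: [-1.6, -0.3, 1.0]
opening: 0.175
```

```bash
python3 -c "
from h import *
fr()"
```

```text
t 12.88 q [-0.283  0.306 -0.321  0.947 -0.002 -0.428] p [ 0.5479 -0.1601  0.0062] hx -171.72 z [-0.004 -0.001 -1.   ] F [-1.61 -0.3   1.  ] M [0.05 0.01 0.02] op 15.0
push 1.64 lat -0.07 tip past face mm 14.1 lat mm -0.4 z 6.2
```

Call:
apply_moves(
  targets=[
    [[10,-0.005,0,0,0],[10,-0.01,0,0,0],[10,-0.01,0,0,0]],
  ],
)

```text
time: 13.13
eef_pos: [0.5501, -0.1598, 0.0062]
orientation: [0.227, -3.13, 0.001]
contact_force: [0.4, 0.3, 0.9]
opening: 0.178
```

```bash
python3 -c "
from h import *
fr()"
```

```text
t 13.13 q [-0.282  0.309 -0.316  0.948 -0.002 -0.426] p [ 0.5501 -0.1598  0.0062] hx -171.72 z [-0.003 -0.001 -1.   ] F [0.36 0.29 0.91] M [-0.02 -0.14 -0.04] op 15.2
push -0.39 lat 0.23 tip past face mm 16.4 lat mm -0.4 z 6.2
```

Call:
apply_moves(
  targets=[
    [[10,-0.005,0,0,0],[10,-0.01,0,0,0],[10,-0.01,0,0,0]],
  ],
)

```text
time: 13.38
eef_pos: [0.5524, -0.1594, 0.0062]
orientation: [0.227, -3.13, 0.001]
contact_force: [0.3, -0.1, -0.2]
opening: 0.175
```

```bash
python3 -c "
from h import *
fr()"
```

```text
t 13.38 q [-0.28   0.313 -0.312  0.949 -0.002 -0.425] p [ 0.5524 -0.1594  0.0062] hx -171.71 z [-0.003 -0.001 -1.   ] F [ 0.35 -0.06 -0.2 ] M [ 0.05 -0.07 -0.02] op 14.9
push -0.34 lat -0.11 tip past face mm 18.7 lat mm -0.4 z 6.2
```

Call:
apply_moves(
  targets=[
    [[10,-0.005,0,0,0],[10,-0.01,0,0,0],[10,-0.01,0,0,0]],
  ],
)

```text
time: 13.63
eef_pos: [0.5546, -0.1591, 0.0062]
orientation: [0.227, -3.13, 0.001]
contact_force: [0.2, 0.2, 0.6]
opening: 0.176
```

```bash
python3 -c "
from h import *
fr()"
```

```text
t 13.63 q [-0.279  0.316 -0.307  0.95  -0.001 -0.423] p [ 0.5546 -0.1591  0.0062] hx -171.71 z [-0.003 -0.001 -1.   ] F [0.22 0.21 0.61] M [-0.02 -0.06 -0.04] op 15.0
push -0.25 lat 0.17 tip past face mm 20.9 lat mm -0.5 z 6.2
```

Call:
apply_moves(
  targets=[
    [[10,-0.005,0,0,0],[10,-0.01,0,0,0],[10,-0.015,0,0,0],[10,-0.015,0,0,0]],
  ],
)

```text
time: 13.97
eef_pos: [0.5578, -0.1587, 0.0062]
orientation: [0.227, -3.131, 0.001]
contact_force: [-0.2, -0.4, -0.5]
opening: 0.175
```

```bash
python3 -c "
from h import *
fr()"
```

```text
t 13.97 q [-0.276  0.321 -0.3    0.952 -0.001 -0.421] p [ 0.5578 -0.1587  0.0062] hx -171.7 z [-0.003 -0.001 -1.   ] F [-0.19 -0.43 -0.48] M [-0.06 -0.04  0.05] op 15.0
push 0.25 lat -0.4 tip past face mm 24.2 lat mm -0.5 z 6.2
```

Call:
apply_moves(
  targets=[
    [[10,-0.005,0,0,0],[10,-0.01,0,0,0],[10,-0.015,0,0,0],[10,-0.015,0,0,0]],
  ],
)

```text
time: 14.3
eef_pos: [0.5611, -0.1582, 0.0062]
orientation: [0.227, -3.131, 0.001]
contact_force: [0.1, -0.2, 0.8]
opening: 0.178
```

```bash
python3 -c "
from h import *
fr()"
```

```text
t 14.3 q [-0.274  0.326 -0.293  0.954 -0.001 -0.419] p [ 0.5611 -0.1582  0.0062] hx -171.7 z [-0.002 -0.001 -1.   ] F [ 0.1  -0.19  0.82] M [ 0.   -0.1   0.01] op 15.2
push -0.07 lat -0.2 tip past face mm 27.5 lat mm -0.5 z 6.2
```

Call:
apply_moves(
  targets=[
    [[10,-0.005,0,0,0],[10,-0.01,0,0,0],[10,-0.015,0,0,0],[10,-0.015,0,0,0]],
  ],
)

```text
time: 14.63
eef_pos: [0.5643, -0.1577, 0.0062]
orientation: [0.227, -3.131, 0.001]
contact_force: [-0.5, 0.3, -1.3]
opening: 0.176
```

```bash
python3 -c "
from h import *
fr()"
```

```text
t 14.63 q [-0.272  0.331 -0.286  0.956 -0.001 -0.417] p [ 0.5643 -0.1577  0.0062] hx -171.69 z [-0.002 -0.001 -1.   ] F [-0.47  0.27 -1.32] M [ 0.05 -0.09 -0.02] op 15.0
push 0.42 lat 0.33 tip past face mm 30.7 lat mm -0.5 z 6.2
```

Call:
apply_moves(
  targets=[
    [[10,-0.005,0,0.001,0],[10,-0.01,0,0.001,0],[10,-0.015,0,0.001,0],[10,-0.015,0,0.001,0]],
  ],
)

```text
time: 14.97
eef_pos: [0.5676, -0.1573, 0.006]
orientation: [0.227, -3.131, 0.001]
contact_force: [-1.1, 0.7, 0.4]
opening: 0.179
```

```bash
python3 -c "
from h import *
fr()"
```

```text
t 14.97 q [-0.27   0.336 -0.279  0.957 -0.001 -0.415] p [ 0.5676 -0.1573  0.006 ] hx -171.69 z [-0.002 -0.001 -1.   ] F [-1.1   0.72  0.4 ] M [ 0.08 -0.03 -0.01] op 15.3
push 0.98 lat 0.87 tip past face mm 34.0 lat mm -0.5 z 6.0
```

Call:
apply_moves(
  targets=[
    [[10,-0.005,0,0,0],[10,-0.01,0,0,0],[10,-0.015,0,0,0],[10,-0.015,0,0,0]],
  ],
)

```text
time: 15.3
eef_pos: [0.5708, -0.1568, 0.0061]
orientation: [0.228, -3.132, 0.001]
contact_force: [-0.2, 0.2, 0.5]
opening: 0.172
```

```bash
python3 -c "
from h import *
fr()"
```

```text
t 15.3 q [-0.268  0.341 -0.272  0.959 -0.001 -0.413] p [ 0.5708 -0.1568  0.0061] hx -171.68 z [-0.002 -0.001 -1.   ] F [-0.2   0.18  0.47] M [ 0.05 -0.12 -0.02] op 14.7
push 0.18 lat 0.21 tip past face mm 37.3 lat mm -0.5 z 6.1
```

Call:
apply_moves(
  targets=[
    [[10,-0.005,0,0,0],[10,-0.01,0,0,0],[10,-0.015,0,0,0],[10,-0.015,0,0,0]],
  ],
)

```text
time: 15.63
eef_pos: [0.574, -0.1564, 0.006]
orientation: [0.228, -3.132, 0.001]
contact_force: [-0.5, 0.5, 0.5]
opening: 0.179
```

```bash
python3 -c "
from h import *
fr()"
```

```text
t 15.63 q [-0.266  0.346 -0.265  0.961 -0.001 -0.411] p [ 0.574  -0.1564  0.006 ] hx -171.68 z [-0.001 -0.    -1.   ] F [-0.46  0.49  0.5 ] M [ 0.05 -0.02 -0.05] op 15.2
push 0.38 lat 0.55 tip past face mm 40.6 lat mm -0.5 z 6.0
```

Call:
apply_moves(
  targets=[
    [[10,-0.005,0,0,0],[10,-0.01,0,0,0],[10,-0.01,0,0,0]],
  ],
)

```text
time: 15.88
eef_pos: [0.5763, -0.156, 0.006]
orientation: [0.228, -3.132, 0.001]
contact_force: [0.2, -0.9, 1.0]
opening: 0.177
```

```bash
python3 -c "
from h import *
fr()"
```

```text
t 15.88 q [-0.264  0.349 -0.26   0.962 -0.001 -0.409] p [ 0.5763 -0.156   0.006 ] hx -171.68 z [-0.001 -0.    -1.   ] F [ 0.21 -0.92  1.04] M [ 0.01 -0.11  0.01] op 15.1
push -0.07 lat -0.94 tip past face mm 42.8 lat mm -0.6 z 6.0
```

Call:
apply_moves(
  targets=[
    [[10,-0.005,0,0,0],[10,-0.01,0,0,0],[10,-0.01,0,0,0]],
  ],
)

```text
time: 16.13
eef_pos: [0.5785, -0.1557, 0.006]
orientation: [0.228, -3.132, 0.0]
contact_force: [-0.5, 0.4, 0.2]
opening: 0.175
```

```bash
python3 -c "
from h import *
fr()"
```

```text
t 16.13 q [-0.263  0.353 -0.255  0.964 -0.001 -0.408] p [ 0.5785 -0.1557  0.006 ] hx -171.67 z [-0.001 -0.    -1.   ] F [-0.45  0.42  0.17] M [ 0.   -0.08  0.02] op 14.9
push 0.39 lat 0.49 tip past face mm 45.1 lat mm -0.5 z 6.0
```

Call:
apply_moves(
  targets=[
    [[10,-0.005,0,0,0],[10,-0.01,0,0,0],[10,-0.01,0,0,0]],
  ],
)

```text
time: 16.38
eef_pos: [0.5808, -0.1554, 0.006]
orientation: [0.228, -3.132, 0.001]
contact_force: [-0.7, -0.5, 0.9]
opening: 0.177
```

```bash
python3 -c "
from h import *
fr()"
```

```text
t 16.38 q [-0.261  0.356 -0.25   0.965 -0.001 -0.407] p [ 0.5808 -0.1554  0.006 ] hx -171.67 z [-0.001 -0.    -1.   ] F [-0.69 -0.45  0.85] M [ 0.07 -0.09 -0.06] op 15.1
push 0.75 lat -0.34 tip past face mm 47.3 lat mm -0.6 z 6.0
```

```bash
python3 -c "
from h import *
for n,a in(('top',(340,150)),('scene',(220,170))):
  I=imaging.get_image(n)
  crop(n,I,a[0],a[1],a[0]+130,a[1]+110,6,f'pics/{n}7.png')
"
```

```text
(no output)
```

View pics/scene7.png

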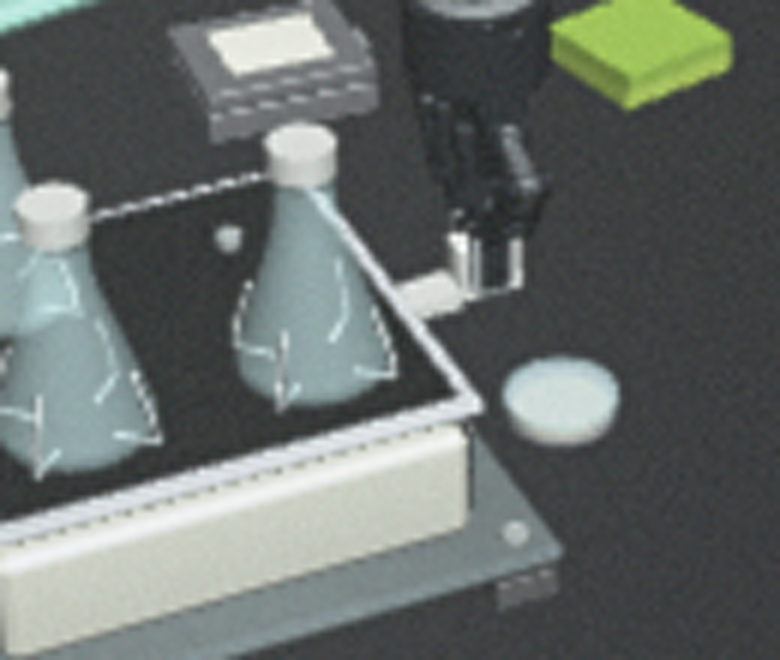

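View pics/top7.png

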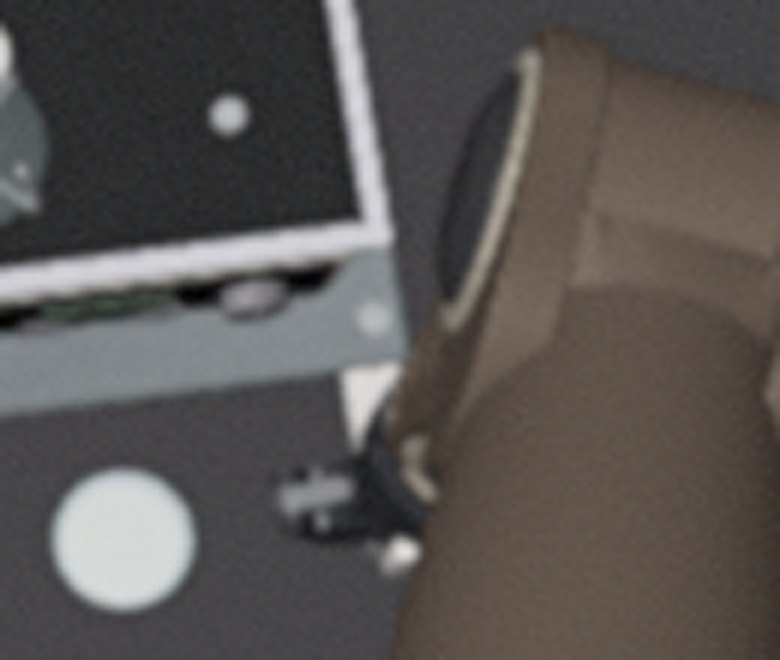

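Call:
apply_moves(
  targets=[
    [[10,-0.005,0,0,0],[10,-0.01,0,0,0],[10,-0.01,0,0,0]],
  ],
)

```text
time: 16.73
eef_pos: [0.5827, -0.1551, 0.006]
orientation: [0.228, -3.132, 0.001]
contact_force: [-1.9, -0.4, 1.0]
opening: 0.177
```

```bash
python3 -c "
from h import *
fr()"
```

```text
t 16.73 q [-0.26   0.359 -0.246  0.966 -0.001 -0.405] p [ 0.5827 -0.1551  0.006 ] hx -171.67 z [-0.001 -0.    -1.   ] F [-1.87 -0.43  0.96] M [-0.05  0.12  0.  ] op 15.1
push 1.92 lat -0.16 tip past face mm 49.3 lat mm -0.6 z 6.0
```

Call:
apply_moves(
  targets=[
    [[10,-0.005,0,0,0],[10,-0.01,0,0,0],[10,-0.01,0,0,0]],
  ],
)

```text
time: 16.98
eef_pos: [0.5844, -0.1549, 0.0059]
orientation: [0.228, -3.132, 0.001]
contact_force: [-3.9, -0.7, 2.7]
opening: 0.179
```

```bash
python3 -c "
from h import *
fr()"
```

```text
t 16.98 q [-0.259  0.363 -0.241  0.968 -0.001 -0.404] p [ 0.5844 -0.1549  0.0059] hx -171.67 z [-0.002 -0.    -1.   ] F [-3.85 -0.72  2.69] M [-0.04  0.5  -0.05] op 15.3
push 3.92 lat -0.15 tip past face mm 51.0 lat mm -0.6 z 5.9
```

Call:
apply_moves(
  targets=[
    [[10,-0.005,0,0,0],[10,-0.01,0,0,0],[10,-0.01,0,0,0]],
  ],
)

```text
time: 17.23
eef_pos: [0.5858, -0.1546, 0.0059]
orientation: [0.228, -3.13, 0.001]
contact_force: [-4.7, -0.7, 3.4]
opening: 0.174
```

```bash
python3 -c "
from h import *
fr()"
```

```text
t 17.23 q [-0.257  0.366 -0.237  0.971 -0.001 -0.403] p [ 0.5858 -0.1546  0.0059] hx -171.68 z [-0.003 -0.001 -1.   ] F [-4.67 -0.74  3.39] M [-0.08  0.76 -0.04] op 14.8
push 4.74 lat -0.06 tip past face mm 52.4 lat mm -0.5 z 5.9
```

Call:
apply_moves(
  targets=[
    [[10,-0.005,0,0,0],[10,-0.01,0,0,0],[10,-0.01,0,0,0]],
  ],
)

```text
time: 17.48
eef_pos: [0.5868, -0.1545, 0.0059]
orientation: [0.227, -3.129, 0.001]
contact_force: [-6.2, -1.4, 3.9]
opening: 0.175
```

```bash
python3 -c "
from h import *
fr()"
```

```text
t 17.48 q [-0.256  0.369 -0.233  0.974 -0.002 -0.401] p [ 0.5868 -0.1545  0.0059] hx -171.7 z [-0.005 -0.001 -1.   ] F [-6.22 -1.36  3.92] M [-0.12  1.03 -0.03] op 14.9
push 6.37 lat -0.45 tip past face mm 53.4 lat mm -0.5 z 5.9
```

Call:
apply_moves(
  targets=[
    [[10,-0.005,0,0,0],[10,-0.01,0,0,0],[10,-0.01,0,0,0]],
  ],
)

```text
time: 17.73
eef_pos: [0.5876, -0.1544, 0.0059]
orientation: [0.226, -3.126, 0.001]
contact_force: [-8.2, -1.3, 5.8]
opening: 0.178
```

```bash
python3 -c "
from h import *
fr()"
```

```text
t 17.73 q [-0.255  0.371 -0.228  0.977 -0.003 -0.4  ] p [ 0.5876 -0.1544  0.0059] hx -171.72 z [-0.007 -0.001 -1.   ] F [-8.23 -1.33  5.83] M [-0.17  1.12 -0.01] op 15.2
push 8.38 lat -0.14 tip past face mm 54.2 lat mm -0.5 z 5.9
```

Call:
apply_moves(
  targets=[
    [[10,-0.005,0,0,0],[10,-0.01,0,0,0],[10,-0.01,0,0,0]],
  ],
)

```text
time: 17.98
eef_pos: [0.5881, -0.1543, 0.006]
orientation: [0.225, -3.124, 0.002]
contact_force: [-8.5, -0.6, 6.5]
opening: 0.176
```

```bash
python3 -c "
from h import *
fr()"
```

```text
t 17.98 q [-0.255  0.374 -0.224  0.981 -0.004 -0.399] p [ 0.5881 -0.1543  0.006 ] hx -171.75 z [-0.01  -0.002 -1.   ] F [-8.52 -0.64  6.49] M [-0.09  1.17 -0.  ] op 15.0
push 8.58 lat 0.58 tip past face mm 54.8 lat mm -0.5 z 6.0
```

Call:
apply_moves(
  targets=[
    [[10,0,0,0,0],[10,0,0,0,0],[10,0,0,0,0]],
  ],
)

```text
time: 18.23
eef_pos: [0.5881, -0.1543, 0.0061]
orientation: [0.225, -3.124, 0.002]
contact_force: [-5.1, -0.4, 3.2]
opening: 0.175
```

```bash
python3 -c "
from h import *
fr()"
```

```text
t 18.23 q [-0.255  0.374 -0.224  0.981 -0.004 -0.399] p [ 0.5881 -0.1543  0.0061] hx -171.75 z [-0.009 -0.002 -1.   ] F [-5.13 -0.41  3.23] M [-0.01  0.32  0.05] op 14.9
push 5.16 lat 0.33 tip past face mm 54.8 lat mm -0.5 z 6.1
```

Call:
apply_moves(
  targets=[
    [[16,0,0,0,0],[20,0,0,0,0],[26,0,0,0,0],[34,0,0,0,0],[40,0,0,0,0],[40,0,0,0,0]],
  ],
  force=20,
)

```text
time: 18.73
eef_pos: [0.5883, -0.1542, 0.0061]
orientation: [0.226, -3.124, 0.002]
contact_force: [0.1, 0.2, -0.9]
opening: 0.471
```

```bash
python3 -c "
from h import *
fr()
for n,a in(('top',(340,150)),('scene',(220,170))):
  I=imaging.get_image(n)
  crop(n,I,a[0],a[1],a[0]+130,a[1]+110,6,f'pics/{n}8.png')
"
```

```text
t 18.73 q [-0.254  0.374 -0.224  0.981 -0.004 -0.399] p [ 0.5883 -0.1542  0.0061] hx -171.74 z [-0.009 -0.002 -1.   ] F [ 0.11  0.16 -0.91] M [-0.04 -0.01 -0.01] op 40.3
push -0.14 lat 0.15 tip past face mm 55.0 lat mm -0.5 z 6.1
```

View pics/scene8.png

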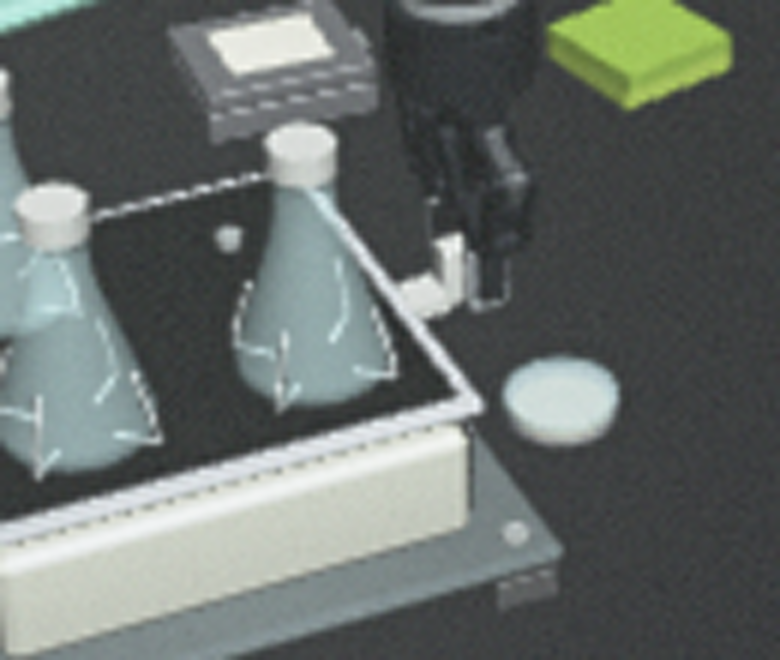

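Call:
apply_moves(
  targets=[
    [[45,0,0,-0.06,0],[45,0,0,-0.15,0],[45,0,0,-0.25,0],[45,0.1,0,-0.4,0],[45,0.25,0,-0.5,0],[45,0.4,0,-0.6,0],[45,0.6,0,-0.6,0],[45,0.6,0,-0.6,0]],
  ],
)

```text
time: 19.5
eef_pos: [0.4651, -0.1713, 0.1292]
orientation: [0.222, -3.123, 0.002]
contact_force: [-0.7, -0.6, -0.6]
opening: 0.527
```

Call:
apply_moves(
  targets=[
    [[45,0,-0.15,0,0],[45,0.1,-0.3,0,0],[45,0.2,-0.45,0,0],[45,0.2,-0.6,0,0],[45,0.2,-0.75,0,0],[45,0.2,-0.9,0,0],[45,0.2,-0.9,0,0]],
  ],
)

```text
time: 20.08
eef_pos: [0.4515, -0.3597, 0.1302]
orientation: [0.217, -3.124, 0.006]
contact_force: [0.0, 0.5, -0.2]
opening: 0.53
```

```bash
python3 -c "
from h import *
fr()
for n,a in(('top',(340,150)),('scene',(220,170))):
  I=imaging.get_image(n)
  cv2.imwrite(f'pics/{n}9full.png',I[:,:,::-1])
  crop(n,I,a[0],a[1],a[0]+130,a[1]+110,6,f'pics/{n}9.png')
"
```

```text
t 20.08 q [-0.668  0.245 -0.116  1.214 -0.01  -0.806] p [ 0.4515 -0.3597  0.1302] hx -172.07 z [-0.01  -0.005 -1.   ] F [ 0.04  0.51 -0.2 ] M [ 0.05 -0.02  0.01] op 45.2
push -0.11 lat 0.5 tip past face mm -110.2 lat mm -183.9 z 130.2
```

View pics/scene9.png

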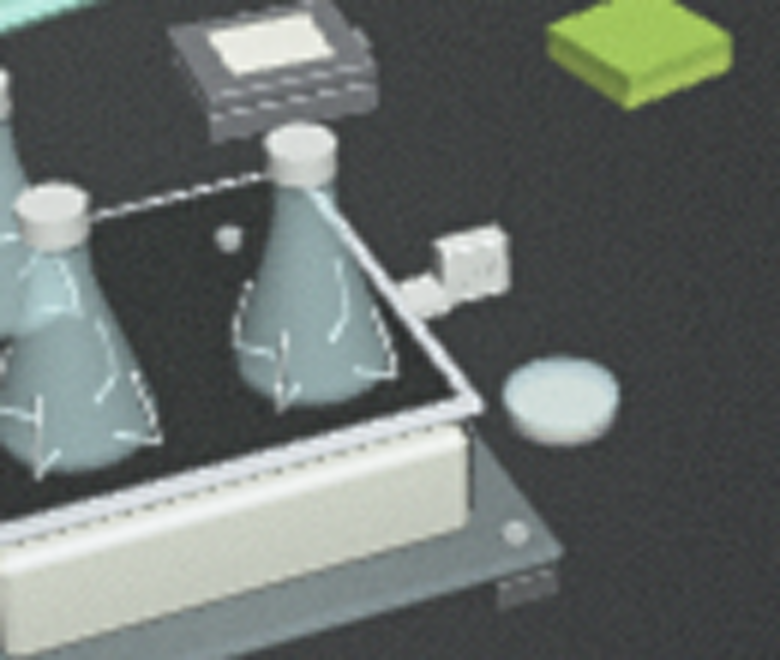

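View pics/top9.png

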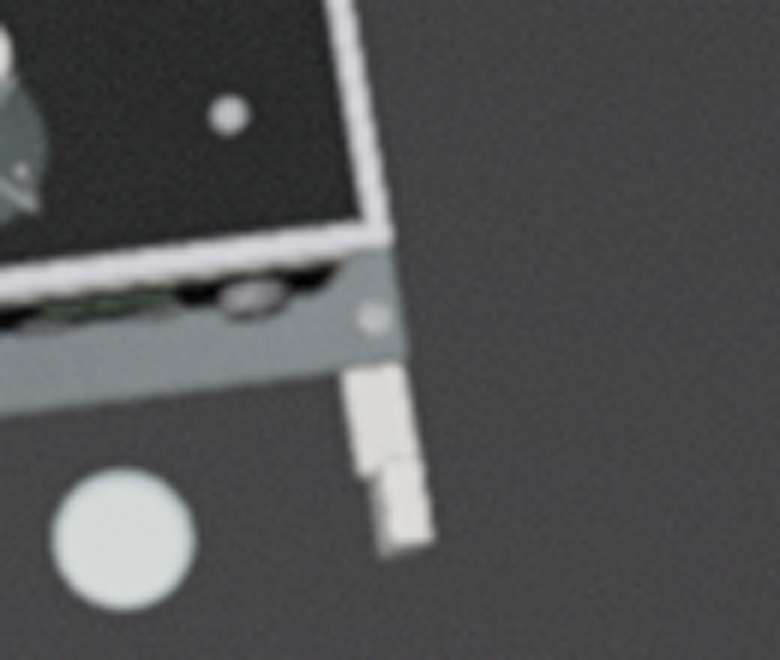

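```bash
python3 -c "
from h import *
A=lambda u,v:((u+.5)/6-.5+340,(v+.5)/6-.5+150)
B=lambda u,v:((u+.5)/6-.5+220,(v+.5)/6-.5+170)
F=np.array([.6491,-.1448]);X=np.array([.9894,.1452]);Y=np.array([-.1452,.9894])
def loc(p): d=p[:2]-F; return (np.array([d@X,d@Y])*1e3).round(1)
for q in((376,466),(423,460),(391,547),(435,540)): print('grip top',loc(ray('top',A(*q),.034)))
a=ray('top',A(342,378),.006);c=ray('top',A(357,476),.0096);print(loc(a),loc(c),np.degrees(np.arctan2(*(a-c)[1::-1])))
e=ray('top',A(405,366),.006);print(loc(e))
for q in((434,242),(444,297),(510,287),(500,226)):print('sc',loc(ray('scene',B(*q),.034 if q[1]<260 else 0)))
"
```

```text
grip top [-47.9  10. ]
grip top [-48.   -9.9]
grip top [-82.7   9.3]
grip top [-82.2  -9.3]
[-2.8 13. ] [-46.6  14. ] 6.937627498184344
[ -1.1 -14.7]
sc [-44.7  -3.1]
sc [-48.2  -0.7]
sc [-83.3   5.6]
sc [-81.7  -2.3]
```

```bash
python3 -c "
from rig import job_done
print(job_done())"
```

```text
the job is handed in; nothing more can be done
None
```

The shim is in under the right front foot, which is the short one, and the job was handed in at about 20 s of the 70 s allowed.

- **Feeling the feet:** I took the smallest shim by its grip and tried the left foot first. It jammed right at the front face with a push of about 12 N, so that foot is sound, and I backed off. Under the right foot the blade slid in freely until the tip was about 48 mm behind the face.
- **Seating:** From first contact the push grew to about 8.5 N, and the highest push at any point was about 12 N. I then let the push relax and opened the gripper. From the travel and the push I estimate the foot bears on the shim with about 2 to 3.5 N, but I did not measure that directly.
- **Last checks:** With the arm clear, the top view puts the shim centred on the foot to within about 1 mm. Its heading is roughly 7–8°, against the shaker's 8.35°. The small dish is at the same pixel as before. I did not re-measure the notes, large dish or slide box, though the notes and box look in place in the crops.
- **Disagreements:** The arm's position put the tip at about 55 mm behind the face and the top view put it at about 53 mm, so the grip may have slipped 1–2 mm. The scene camera's grip corners also scattered by several mm sideways, so I relied on the top view there. While pushing, the tool also pressed down on the shim with up to 6.5 N, so part of the measured push was bench friction.

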